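# Find the key that fits the paint chest

## Robot

A 7-joint arm with a two-finger parallel gripper is mounted at the origin on the work surface. World frame = base frame: x ahead of the robot, y to its left, z up, the work surface at z = 0. Lengths are in m, angles in rad, forces in N, time in s.
With the tool pointing down it reaches from about 0.425 to 0.8 m from the base axis. Payload 8.3 kg.
Tool frame: the origin (TCP) lies at the very end of the fingers, on their centre line; the grasp point (between the pads) lies 19 mm behind it; y points along the fingers, x is the direction in which the jaws open and shut, and the axes are right-handed (so a half turn about y gives the same grasp; the last joint's range is limited). The gripper opens to 85 mm and grips with 20 to 120 N. Pads are 22 mm wide; open, the fingers measure 114 mm over their backs; the gripper's body (76 mm by 85 mm) begins 54 mm behind the grasp point. The pads swing forward as they close: fully open they stand 13 mm farther back than shut.
Start: joints at [-1.242, 0.383, 0.016, 1.37, -0.006, 1.388, -0.046], TCP at [0.239, 0.578, 0.231] pointing down, gripper open.
Joint ranges: [-2.95, 2.95], [-0.25, 2.06], [-1.52, 1.56], [0.18, 2.33], [-1.44, 4.58], [0.02, 2.06], [-3.01, 3.01]. Speed limits (rad/s): [2.39, 2.39, 3.01, 3.01, 3.14, 3.14, 3.14].

## Interface

Orientations are given as a rotation vector (axis times angle).
In Python, from workcell import telemetry, optics, workorder, nets gives the robot as it stands.
- The arm moves only by the tool apply_moves, never from a script. Its argument "steps" is a list of rows, each an object of numbers: "x", "y", "z": the shift along the tool's x, y, z in cm; "roll": the turn about the tool's y in units of 6 degrees (1.0 is 6 degrees). In form: [{"x": .., "y": .., "z": .., "roll": ..}, ...]. A call has 1 to 5 rows; each row is the pose to reach, as a shift and turn from the pose commanded when the call began, along the tool's axes at that moment; what a row does not reach only later rows make up. A row lasts 1/10 s, in which the tool goes at most 50 mm and 8.59 degrees, less where a joint would pass 70% of its speed; a pose out of reach is approached as far as the arm can. A call with a gripper value outside its range is refused whole. "gripper" is the opening, from -1 (shut) to 1 (fully open), set as the call begins (left out, the last holds). The fingers move at their own pace and stop on an object; "force" is the grip in N (left out, the last holds). Time passes only in rows, so rows that repeat a pose let the fingers close. It gives the time, the measured TCP pose, the force and the opening at its end, in the units of the state.
- telemetry.read_state(): the state, without advancing time (a new reading comes with each control period).
- optics.snapshot(name): name is "scene" or "top" or "wrist"; returns the picture (480x640x3 uint8, red, green, blue); there is no depth.
- optics.calibration(name): a dict with "fov_y" (degrees; the focal length in pixels is half the picture's height over the tangent of half this angle, whatever the lens; pixels are square), "cx", "cy" (the principal point, pixels), "extrinsics" (4x4, takes a point from camera to world coordinates). Camera axes: x right, y down, z forward; pixel columns grow to the right and rows downward; lengths in m; the calibration is good to about 2 mm. A picture is of the moment at which its call begins: read the wrist's pose just before it. calibration takes no time and is no camera call; for the wrist camera it gives the pose at the moment of the call.
- workorder.finish_job(): hands the job in, once; it reports no verdict.
Trained networks look in the newest picture that a camera, given by its name, has taken for a name from the list of things; names that differ only in an ending like _2 or _b are one class to them, and where a whole thing is asked for, a point or a joint stands for the part that bears it (a point fixed in the world has none). Each returns a list of dicts, best first, with "conf" (0 to 1); they miss things now and then, are a little off and sometimes report something else, mostly with a low value. They report only what shows in the picture. A call takes as long as a camera call. They do not tell look-alikes from the thing itself.
- nets.boxes_of(camera, label): "at" ([x, y, z] in m, in world coordinates, good to about 4 mm: the middle of the surface that is visible of it).
- nets.tip_of(camera, label): "at" ([x, y, z] in m, in world coordinates, good to about 4 mm: a listed point, or the origin of a listed thing).
The state is a dict: "t": time; "joint_pos": joint angles; "joint_velocities": joint speeds; "tau": joint torques, N m; "tool_pos": TCP position; "eef_rot": TCP orientation; "wrist_force": force on the tool from outside, world axes, zero at the start; "wrist_torque": the same for the moment, N m; "gripper_width": finger opening in m.
Only numpy, scipy, OpenCV 4.12 (cv2) and the standard library are available. Lean on these libraries where they do the work, as an engineer would, in place of code of your own. Each camera call takes 0.05 s, during which the arm holds its last target.

## Task

The grey paint chest on the workshop table is locked, and of the three steel keys standing in the wooden blocks only one fits and turns its lock. Find that key, push it fully down into the slot, turn the lock clockwise (seen from above) as far as it goes, and leave the key standing upright in the lock; the other two keys must be standing in the blocks where they were when you finish.

Things in the scene. Friction and masses are not known exactly. Their poses are not given: they have to be found in the camera images.
- lock (a joint): turning angle of the lock in rad: starts between 0 and 0.15, grows as it turns clockwise seen from above, solid stop at 0.9. It turns stiffly (about 0.25 N m) and stays where it is left. A flat blade has about 0.25 rad of play in the slot before it turns the lock.
- lock_slot (a point): centre of the keyhole's mouth, on the top of the lock, 82 mm above the table: a steel disc 78 mm wide, in a flat steel ring, in the lid of a fixed grey chest (200 x 180 mm, lid 75 mm high). The keyhole is an upright slot 38 mm (point x) by 16 mm (point y), 48 mm deep, open from above, its mouth flared to 48 x 26 mm over the first 5 mm. z up; the point turns with the lock.
- key_flat: upright steel key, about 150 g: bow plate 44 (its x) x 12 (y) x 48 mm high on a round collar 56 mm wide, 6 mm thick; below it a blade 30 (x) x 9 (y) mm, 28 mm long. Origin: axis, underside of collar; z up; bow 6 to 54 mm above it. The collar rests on a fixed wooden block (70 x 70 x 45 mm high), blade in its 36 mm square hole; fully in the lock it rests on the lock's top face.
- key_round: steel key of the same build (same collar, heights, origin, wooden block) with a round head 34 mm in diameter and a round shank 30 mm in diameter below the collar.
- key_square: steel key of the same build (same collar, heights, origin, wooden block) with a square head 34 x 34 mm and a square shank 30 x 30 mm below the collar.
Things that resemble listed ones, but are neither listed nor needed, are in the scene too. Leave any orange or yellow look-alike of the key_flat alone. Leave any pink look-alike of the key_round alone.

How it is judged:
By the outcome, as a careful person would: the job done as asked, in the order asked, and still so for the second after the job is handed in, with the robot touching nothing.
It also fails if it takes over 64 s, if anything falls off the work surface, if the arm or the gripper's body presses on something with over 40 N, if the wrist force passes 120 N, or if a joint passes its speed limit or range.

## Working session

There is one attempt and no reset: what is moved stays moved. The work goes in short steps, Python scripts to look and compute and a tool call to move; the robot and the scene stay as the last step left them, time stands still between calls to the robot, and variables do not carry over. Pictures are saved under pics/ and viewed, and the job is handed in when it is done.

Besides the shell and the picture viewer there is one more tool, called after "Request:" by a JSON object that holds its "name" and its "arguments", one argument or row to a line. apply_moves: Moves the arm, as the interface text tells. Its arguments: {"type":"object","properties":{"steps":{"type":"array","items":{"type":"object","properties":{"x":{"type":"number"},"y":{"type":"number"},"z":{"type":"number"},"roll":{"type":"number"}}}},"gripper":{"type":"number"},"force":{"type":"number"}},"required":["steps"]}

```bash
mkdir -p pics; ls
python3 - <<'E'
from workcell import telemetry, optics, workorder, nets
import cv2
s=telemetry.read_state(); print(s)
for c in ["scene","top","wrist"]:
    im=optics.snapshot(c); cv2.imwrite(f"pics/{c}0.png",im[:,:,::-1])
    k=optics.calibration(c); print(c,k)
    if c!="wrist":
        for l in ["lock_slot","key_flat","key_round","key_square"]:
            print(c,l,[( [round(v,3) for v in d["at"]],round(d["conf"],2)) for d in nets.tip_of(c,l)])
E
```

```text
pics
{'t': 0.0, 'joint_pos': array([-1.24187743,  0.3842417 ,  0.01640067,  1.37119166, -0.00632255,
        1.38820101, -0.04645718]), 'joint_velocities': array([-0.00188554, -0.00119436, -0.00015235,  0.00193157,  0.0006679 ,
       -0.00064055, -0.00027228]), 'tau': array([-4.41922584e-04, -6.27583265e+01,  8.43948685e-01, -3.71820867e+01,
        1.64054451e-02,  1.41711606e-02,  7.57322738e-06]), 'tool_pos': array([0.23844528, 0.57716516, 0.23025988]), 'eef_rot': array([-1.37059286, -0.9147755 ,  0.91748152]), 'wrist_force': array([ 0.06801819, -0.72765149, -0.56278514]), 'wrist_torque': array([-0.02017263, -0.02074518, -0.00111275]), 'gripper_width': 0.08553392500663175}
scene {'fov_y': 56.191833669540685, 'cx': 312.7998561750145, 'cy': 238.05827883268643, 'extrinsics': array([[ 0.27488795,  0.66729056, -0.69221379,  1.03491112],
       [ 0.96123509, -0.20685637,  0.18231166, -0.19392483],
       [-0.02153398, -0.71549546, -0.69828542,  0.61413055],
       [ 0.        ,  0.        ,  0.        ,  1.        ]])}
scene lock_slot [([0.527, 0.225, 0.079], 0.69)]
scene key_flat [([0
[... 617 characters left out ...]
, 0.228, 0.086], 0.8)]
top key_flat [([0.477, -0.015, 0.031], 0.85), ([0.475, -0.129, 0.046], 0.59), ([0.385, -0.217, 0.031], 0.56)]
top key_round [([0.368, -0.359, 0.028], 0.82), ([0.466, -0.322, 0.043], 0.76)]
top key_square [([0.611, -0.21, 0.043], 0.69)]
wrist {'fov_y': 66.01611506391616, 'cx': 324.2276970268289, 'cy': 234.46218565209526, 'extrinsics': array([[ 3.82256274e-01,  8.81146000e-01,  2.78319721e-01,
         1.65896026e-01],
       [ 9.24055827e-01, -3.64184468e-01, -1.16148616e-01,
         6.06726380e-01],
       [-9.84168649e-04,  3.01581497e-01, -9.53439894e-01,
         3.73968715e-01],
       [ 0.00000000e+00,  0.00000000e+00,  0.00000000e+00,
         1.00000000e+00]])}
```

View pics/scene0.png

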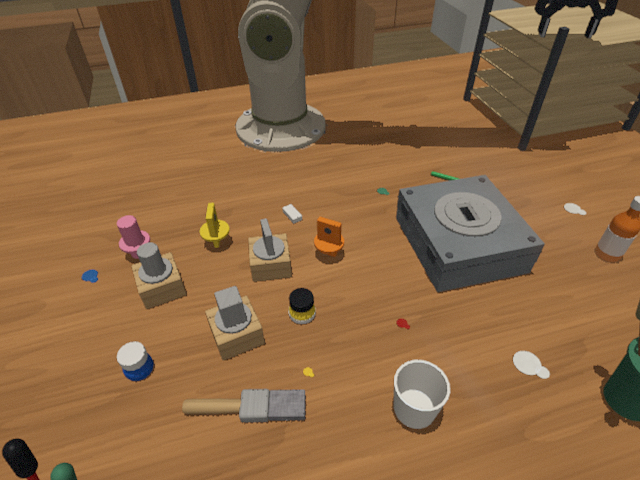

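View pics/top0.png

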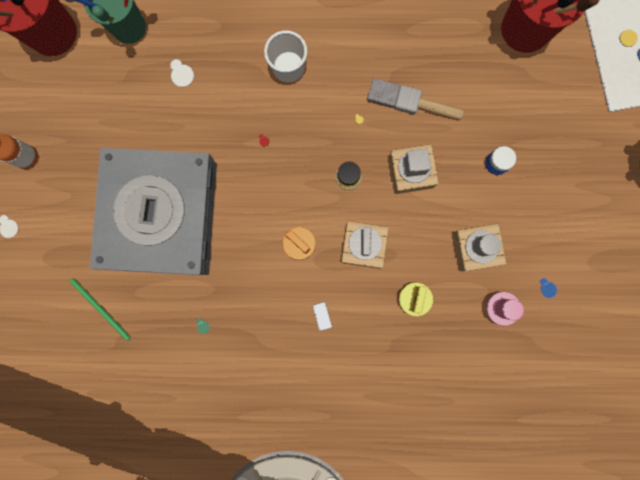

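View pics/wrist0.png

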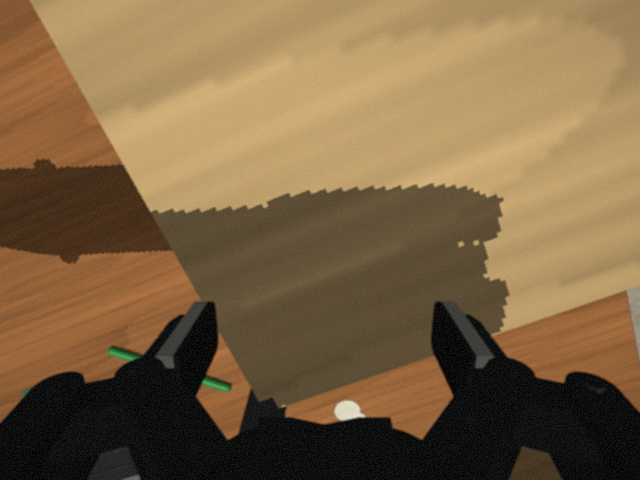

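```bash
cat > h.py <<'E'
import numpy as np, cv2
from scipy.spatial.transform import Rotation as R
from workcell import telemetry, optics, workorder, nets
def pose():
    s=telemetry.read_state(); return s,np.array(s["tool_pos"]),R.from_rotvec(s["eef_rot"]).as_matrix()
def plan(target,yaw=None):
    s,p,M=pose(); d=M.T@(np.array(target)-p)*100
    y0=np.degrees(np.arctan2(M[1,0],M[0,0])) # tool x heading
    r=None
    if yaw is not None:
        e=(y0-yaw+90)%180-90  # positive roll = clockwise
        r=e/6
    print("t",round(s["t"],2),"p",p.round(4),"yaw",round(y0,1),"q",s["joint_pos"].round(2),"w",round(s["gripper_width"],4),"F",s["wrist_force"].round(1),"T",s["wrist_torque"].round(2)); print("shift cm",d.round(2),"roll",r)
def proj(c,P):
    k=optics.calibration(c); f=240/np.tan(np.radians(k["fov_y"]/2)); E=k["extrinsics"]
    q=E[:3,:3].T@(np.array(P,float)-E[:3,3]); return np.array([k["cx"]+f*q[0]/q[2],k["cy"]+f*q[1]/q[2]])
def unproj(c,px,z,k=None):
    k=k or optics.calibration(c); f=240/np.tan(np.radians(k["fov_y"]/2)); E=k["extrinsics"]
    d=E[:3,:3]@np.array([(px[0]-k["cx"])/f,(px[1]-k["cy"])/f,1]); o=E[:3,3]; return o+d*(z-o[2])/d[2]
E
python3 - <<'E'
from h import *
s,p,M=pose(); print(M.round(3))
plan([0.474,-0.13,0.25],90)
im=cv2.imread("pics/top0.png")
a=cv2.resize(im[200:290,320:410],(400,400),interpolation=cv2.INTER_CUBIC)
b=cv2.resize(im[165,100:200] if 0 else im[160:260,100:200],(400,400),interpolation=cv2.INTER_CUBIC)
cv2.imwrite("pics/crop0.png",np.hstack([a,b]))
E
```

```text
[[ 0.382 -0.    -0.924]
 [ 0.924 -0.     0.382]
 [-0.    -1.     0.   ]]
t 0.55 p [0.2386 0.5776 0.2313] yaw 67.6 q [-1.24  0.38  0.02  1.37 -0.01  1.39 -0.05] w 0.0856 F [-0.9 -0.2  0.1] T [-0.01  0.01 -0.02]
shift cm [-56.42  -1.87 -48.77] roll -3.740636038917401
```

View pics/crop0.png

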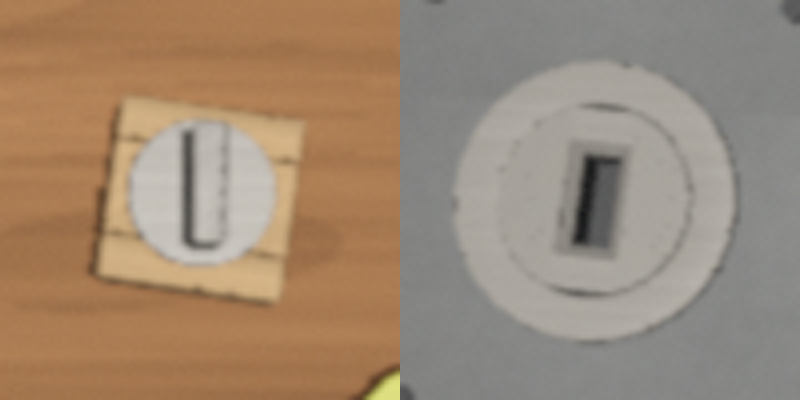

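Request:
{"name": "apply_moves", "arguments": {
  "steps": [
    {"x": 0,"y": -4,"z": -4,"roll": -1},
    {"x": -5,"y": -4,"z": -9,"roll": -2},
    {"x": -8,"y": -4,"z": -13,"roll": -3},
    {"x": -10.5,"y": -4,"z": -17,"roll": -3.7},
    {"x": -13,"y": -4,"z": -21,"roll": -3.7}
  ],
  "gripper": 1,
  "force": 60
}}

```text
t: 1.05
tool_pos: [0.3733, 0.3906, 0.2717]
eef_rot: [-1.21, -1.209, 1.207]
wrist_force: [0.9, 0.5, 0.1]
gripper_width: 0.0854
```

Run:
```python
from h import *
plan([0.526,0.20,0.27],90)
plan([0.474,-0.13,0.27],90)
```

```text
t 1.05 p [0.3733 0.3906 0.2717] yaw 89.9 q [-0.93  0.18  0.07  1.54 -0.01  1.42  0.71] w 0.0854 F [0.9 0.5 0.1] T [ 0.05 -0.05 -0.02]
shift cm [-19.04   0.16 -15.29] roll -0.012116481820865962
t 1.05 p [0.3733 0.3906 0.2717] yaw 89.9 q [-0.93  0.18  0.07  1.54 -0.01  1.42  0.71] w 0.0854 F [0.9 0.5 0.1] T [ 0.05 -0.05 -0.02]
shift cm [-52.05   0.13 -10.14] roll -0.012116481820865962
```

Request:
{"name": "apply_moves", "arguments": {
  "steps": [
    {"x": -4,"y": 0,"z": -3},
    {"x": -8,"y": 0,"z": -6},
    {"x": -12,"y": 0,"z": -9},
    {"x": -16,"y": 0,"z": -12},
    {"x": -16.3,"y": 0,"z": -12}
  ]
}}

```text
invalid input at $.steps[0]: expected keys x, y, z, roll
```

Run:
```python
from h import *
plan([0.526,0.227,0.27],90)
im=optics.snapshot("wrist"); cv2.imwrite("pics/w1.png",im[:,:,::-1])
np.save("w1cal.npy",optics.calibration("wrist"),allow_pickle=True)
for l in ["lock_slot"]:
    print([(np.round(d["at"],4),d["conf"]) for d in nets.tip_of("wrist",l)])
print(proj("wrist",[0.526,0.227,0.082]))
plan([0.474,-0.13,0.27],90)
```

```text
t 1.05 p [0.3733 0.3906 0.2717] yaw 89.9 q [-0.93  0.18  0.07  1.54 -0.01  1.42  0.71] w 0.0854 F [0.9 0.5 0.1] T [ 0.05 -0.05 -0.02]
shift cm [-16.34   0.16 -15.29] roll -0.012116481820865962
[(array([0.5263, 0.2301, 0.0853]), 0.56)]
[176.5394843  346.07088189]
t 1.15 p [0.3786 0.3852 0.2722] yaw 89.0 q [-0.92  0.18  0.08  1.54 -0.01  1.42  0.71] w 0.0855 F [-0.2  0.6  0. ] T [-0.02 -0.05  0.09]
shift cm [-51.36   0.33 -10.4 ] roll -0.15870636127374146
```

View pics/w1.png

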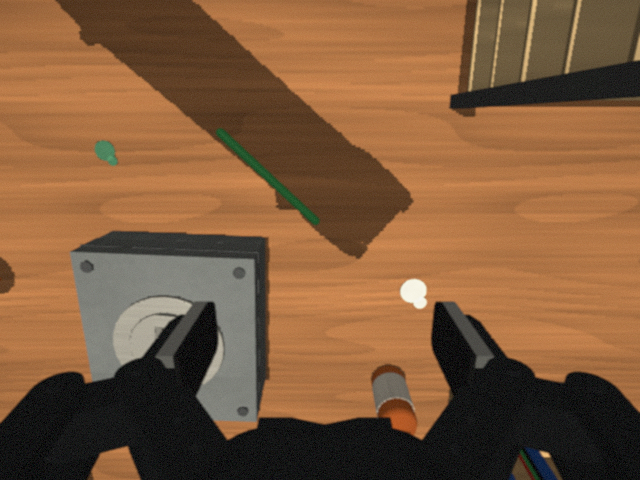

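Request:
{"name": "apply_moves", "arguments": {
  "steps": [
    {"x": -4,"y": 0,"z": -3,"roll": 0},
    {"x": -8.5,"y": 0,"z": -5,"roll": 0},
    {"x": -13,"y": 0,"z": -7,"roll": 0},
    {"x": -17.5,"y": 0,"z": -9,"roll": 0},
    {"x": -22,"y": 0,"z": -11,"roll": 0}
  ]
}}

```text
t: 1.65
tool_pos: [0.4821, 0.1702, 0.2716]
eef_rot: [-1.211, -1.207, 1.205]
wrist_force: [0.6, 0.3, -0.2]
gripper_width: 0.0854
```

Request:
{"name": "apply_moves", "arguments": {
  "steps": [
    {"x": -5,"y": 0,"z": -1,"roll": 0},
    {"x": -10,"y": 0,"z": -2,"roll": 0},
    {"x": -15,"y": 0,"z": -3,"roll": 0},
    {"x": -20,"y": 0,"z": -4,"roll": 0},
    {"x": -25,"y": 0,"z": -4,"roll": 0}
  ]
}}

```text
t: 2.15
tool_pos: [0.5211, -0.076, 0.2714]
eef_rot: [-1.212, -1.207, 1.206]
wrist_force: [0.6, -0.4, -0.5]
gripper_width: 0.0855
```

Request:
{"name": "apply_moves", "arguments": {
  "steps": [
    {"x": -4.5,"y": 0,"z": 0,"roll": 0},
    {"x": -4.5,"y": 2,"z": 0,"roll": 0},
    {"x": -4.5,"y": 2,"z": 0,"roll": 0}
  ]
}}

```text
t: 2.45
tool_pos: [0.5191, -0.1204, 0.2493]
eef_rot: [-1.21, -1.201, 1.205]
wrist_force: [0.0, 0.7, -0.0]
gripper_width: 0.0857
```

Run:
```python
from h import *
plan([0.474,-0.13,0.25],90)
k=optics.calibration("wrist"); im=optics.snapshot("wrist"); cv2.imwrite("pics/w2.png",im[:,:,::-1])
np.save("w2cal.npy",k,allow_pickle=True)
for l in ["key_flat"]:
    print([(np.round(d["at"],4),d["conf"]) for d in nets.tip_of("wrist",l)])
print(proj("wrist",[0.474,-0.13,0.099]),proj("wrist",[0.474,-0.13,0.051]))
```

```text
t 2.45 p [ 0.5191 -0.1204  0.2493] yaw 89.6 q [-0.27  0.18  0.51  1.61 -0.09  1.37  1.81] w 0.0857 F [ 0.   0.7 -0. ] T [ 0.07 -0.01  0.05]
shift cm [-0.99 -0.05  4.5 ] roll -0.07191878772785525
[(array([ 0.4768, -0.1291,  0.0447]), 0.88), (array([ 0.3826, -0.2165,  0.0291]), 0.86), (array([ 0.4771, -0.017 ,  0.0274]), 0.78)]
[309.59223751 160.83828909] [311.59637042 155.03403795]
```

View pics/w2.png

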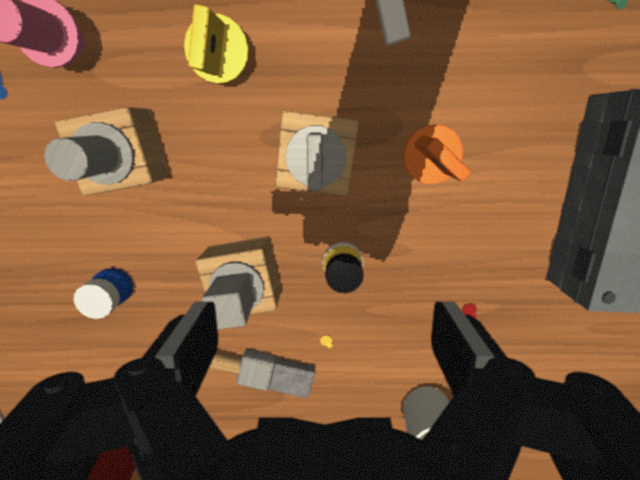

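Run:
```python
from h import *
im=cv2.imread("pics/w2.png")
cv2.imwrite("pics/w2c.png",cv2.resize(im[105:205,265:370],(735,560) and (630,600),interpolation=cv2.INTER_CUBIC))
```

```text
(no output)
```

View pics/w2c.png

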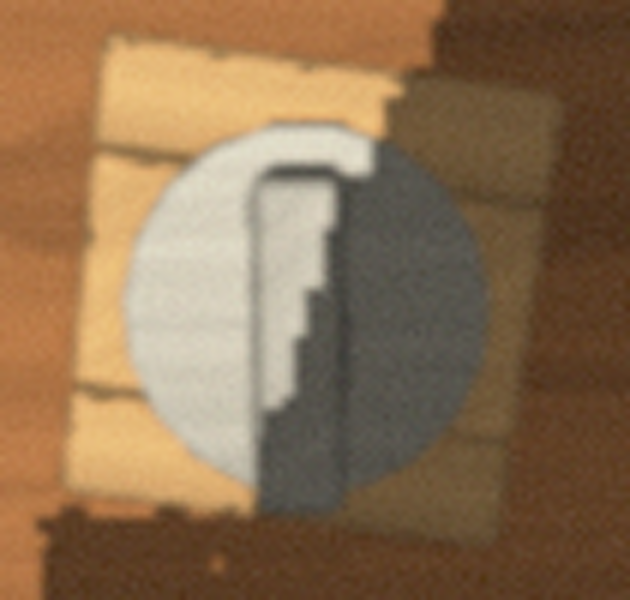

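Run:
```python
from h import *
k=np.load("w2cal.npy",allow_pickle=True).item()
print(unproj("wrist",(315,162.2),.099,k),unproj("wrist",(316.2,156.7),.051,k))
print("bow line",unproj("wrist",(265+42,105+178/6),.099,k),unproj("wrist",(265+257/6,105+512/6),.099,k))
a=unproj("wrist",(265+256/6,105+190/6),.099,k);b=unproj("wrist",(265+257.5/6,105+500/6),.099,k);d=a-b;print(np.degrees(np.arctan2(d[1],d[0])))
# top
ct=optics.calibration("top")
print(unproj("top",(320+208/400*90,200+185/400*90),.099,ct),unproj("top",(320+202/400*90,200+192/400*90),.051,ct))
# slot: top crop coords: disc centre, slot mouth corners
f=lambda x,y,z=.082: unproj("top",(100+(x-400)/4,160+y/4),z,ct)
print("disc",f(596,200),"slot mouth",f(593,200))
a=f(625,147);b=f(614,257);d=a-b;print("slotang R",np.degrees(np.arctan2(d[1],d[0])),np.linalg.norm(d))
a=f(568,141);b=f(557,252);d=a-b;print("slotang L",np.degrees(np.arctan2(d[1],d[0])),np.linalg.norm(d))
plan([0.4765,-0.129,0.15],90)
```

```text
[ 0.47321555 -0.12794643  0.099     ] [ 0.4735614  -0.12803973  0.051     ]
bow line [ 0.4523187  -0.13375928  0.099     ] [ 0.49543824 -0.13403734  0.099     ]
179.06006783915336
[ 0.47325364 -0.12916265  0.099     ] [ 0.47438787 -0.1299414   0.051     ]
disc [0.52308486 0.22360445 0.082     ] slot mouth [0.52307497 0.22482696 0.082     ]
slotang R -3.6973858538114803 0.0451437031694339
slotang L -3.524584763882082 0.04557439248395028
t 2.55 p [ 0.5204 -0.1181  0.2512] yaw 89.8 q [-0.27  0.18  0.5   1.61 -0.09  1.37  1.81] w 0.0853 F [-0.   0.1  0.3] T [ 0.01 -0.06 -0.  ]
shift cm [-1.11 10.13  4.38] roll -0.026658914760735303
```

Request:
{"name": "apply_moves", "arguments": {
  "steps": [
    {"x": -1,"y": 1,"z": 4.7,"roll": 0},
    {"x": -1,"y": 5,"z": 4.7,"roll": 0},
    {"x": -1,"y": 9,"z": 4.7,"roll": 0},
    {"x": -1,"y": 12,"z": 4.7,"roll": 0},
    {"x": -1,"y": 12,"z": 4.7,"roll": 0}
  ],
  "gripper": 0.4
}}

```text
t: 3.05
tool_pos: [0.4714, -0.1269, 0.1285]
eef_rot: [-1.205, -1.204, 1.21]
wrist_force: [0.9, 0.3, 0.3]
gripper_width: 0.0597
```

Run:
```python
from h import *
plan([0.4733,-0.1285,0.060],90)
k=optics.calibration("wrist"); im=optics.snapshot("wrist"); cv2.imwrite("pics/w3.png",im[:,:,::-1])
plan([0.4733,-0.1285,0.060],90)
```

```text
t 3.05 p [ 0.4714 -0.1269  0.1285] yaw 89.9 q [-0.26  0.18  0.51  1.89 -0.1   1.1   1.86] w 0.0597 F [0.9 0.3 0.3] T [0.   0.02 0.04]
shift cm [-0.17  6.85 -0.23] roll -0.011566769242705277
t 3.1 p [ 0.4729 -0.1276  0.1309] yaw 89.9 q [-0.25  0.18  0.51  1.89 -0.1   1.1   1.86] w 0.0597 F [ 0.2 -0.1  0.4] T [-0.02 -0.    0.01]
shift cm [-0.09  7.09 -0.06] roll -0.017365340913883642
```

View pics/w3.png

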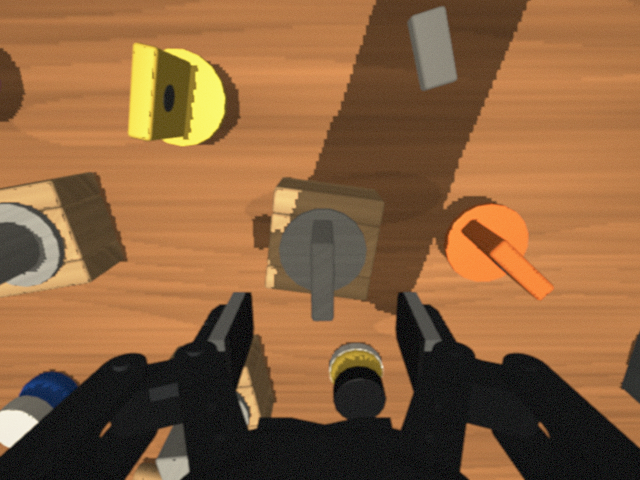

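Request:
{"name": "apply_moves", "arguments": {
  "steps": [
    {"x": -0.1,"y": 3.5,"z": 0,"roll": 0},
    {"x": -0.1,"y": 7,"z": 0,"roll": 0},
    {"x": -0.1,"y": 7,"z": 0,"roll": 0}
  ]
}}

```text
t: 3.4
tool_pos: [0.4723, -0.129, 0.0599]
eef_rot: [-1.207, -1.205, 1.209]
wrist_force: [-0.3, 0.8, -0.2]
gripper_width: 0.0598
```

Request:
{"name": "apply_moves", "arguments": {
  "steps": [
    {"x": 0,"y": 0,"z": 0,"roll": 0},
    {"x": 0,"y": 0,"z": 0,"roll": 0},
    {"x": 0,"y": 0,"z": 0,"roll": 0},
    {"x": 0,"y": 0,"z": 0,"roll": 0},
    {"x": 0,"y": 0,"z": 0,"roll": 0}
  ],
  "gripper": -1,
  "force": 80
}}

```text
t: 3.9
tool_pos: [0.4749, -0.1303, 0.0633]
eef_rot: [-1.214, -1.209, 1.204]
wrist_force: [-0.9, 1.0, 8.3]
gripper_width: 0.0111
```

Run:
```python
from h import *
plan([0.4733,-0.1285,0.060],90)
```

```text
t 3.9 p [ 0.4749 -0.1303  0.0633] yaw 89.8 q [-0.23  0.28  0.5   1.96 -0.16  0.94  1.91] w 0.0111 F [-0.9  1.   8.3] T [ 0.2   0.21 -0.  ]
shift cm [0.18 0.33 0.16] roll -0.03898402191325564
```

Request:
{"name": "apply_moves", "arguments": {
  "steps": [
    {"x": 0,"y": -1,"z": 0,"roll": 0},
    {"x": 0,"y": -4,"z": 0,"roll": 0},
    {"x": 0,"y": -8,"z": 0,"roll": 0},
    {"x": 0,"y": -13,"z": 0,"roll": 0},
    {"x": 0,"y": -16,"z": 0,"roll": 0}
  ]
}}

```text
t: 4.4
tool_pos: [0.474, -0.1309, 0.2259]
eef_rot: [-1.215, -1.208, 1.204]
wrist_force: [1.2, 0.0, -1.9]
gripper_width: 0.0109
```

Run:
```python
from h import *
plan([0.524,0.2255,0.22],90-3.6)
k=optics.calibration("wrist"); im=optics.snapshot("wrist"); cv2.imwrite("pics/w4.png",im[:,:,::-1])
plan([0.524,0.2255,0.22],90-3.6)
```

```text
t 4.4 p [ 0.474  -0.1309  0.2259] yaw 89.7 q [-0.28  0.09  0.52  1.76 -0.05  1.3   1.82] w 0.0109 F [ 1.2  0.  -1.9] T [ 0.02 -0.03  0.03]
shift cm [35.67  0.6  -4.81] roll 0.549721595910969
t 4.45 p [ 0.4758 -0.1313  0.2299] yaw 89.7 q [-0.28  0.09  0.52  1.75 -0.05  1.3   1.82] w 0.0114 F [ 2.1 -1.1  2.5] T [-0.05 -0.15 -0.03]
shift cm [35.71  1.02 -4.62] roll 0.549810010481238
```

View pics/w4.png

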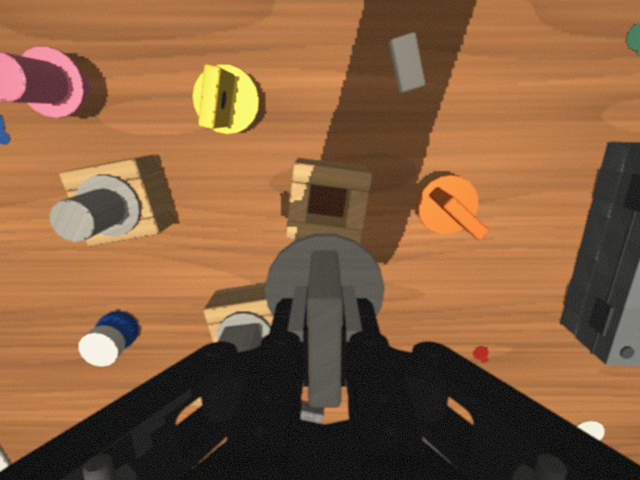

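Request:
{"name": "apply_moves", "arguments": {
  "steps": [
    {"x": 4.5,"y": -1,"z": -2,"roll": 0},
    {"x": 9,"y": -2,"z": -4,"roll": 0},
    {"x": 13.5,"y": -2,"z": -6,"roll": 0},
    {"x": 18,"y": -2,"z": -8,"roll": 0},
    {"x": 22,"y": -2,"z": -10,"roll": 0}
  ]
}}

```text
t: 4.95
tool_pos: [0.5745, 0.092, 0.242]
eef_rot: [-1.211, -1.207, 1.206]
wrist_force: [1.1, -1.0, -0.8]
gripper_width: 0.0111
```

Request:
{"name": "apply_moves", "arguments": {
  "steps": [
    {"x": 4.5,"y": 0,"z": -1,"roll": 0},
    {"x": 9,"y": 0,"z": -2,"roll": 0},
    {"x": 13,"y": 0,"z": -2.5,"roll": 0.3},
    {"x": 13.3,"y": 0,"z": -2.5,"roll": 0.5},
    {"x": 13.3,"y": 0,"z": -2.5,"roll": 0.5}
  ]
}}

```text
t: 5.45
tool_pos: [0.5992, 0.2238, 0.241]
eef_rot: [-1.234, -1.168, 1.17]
wrist_force: [0.5, -0.7, -2.0]
gripper_width: 0.0112
```

Run:
```python
from h import *
plan([0.524,0.2255,0.22],90-3.6)
k=optics.calibration("wrist"); im=optics.snapshot("wrist"); cv2.imwrite("pics/w5.png",im[:,:,::-1])
np.save("w5cal.npy",k,allow_pickle=True)
print([(np.round(d["at"],4),d["conf"]) for d in nets.tip_of("wrist","lock_slot")])
print([(np.round(d["at"],4),d["conf"]) for d in nets.tip_of("wrist","key_flat")])
plan([0.524,0.2255,0.22],90-3.6)
```

```text
t 5.45 p [0.5992 0.2238 0.241 ] yaw 86.9 q [-0.63  0.42  0.32  1.32 -0.13  1.42  1.2 ] w 0.0112 F [ 0.5 -0.7 -2. ] T [-0.1  -0.04  0.02]
shift cm [-0.23  2.11  7.52] roll 0.08308232012412257
[(array([0.5265, 0.2308, 0.0837]), 0.78)]
[(array([ 0.4744, -0.0158,  0.0241]), 0.76), (array([0.5999, 0.2201, 0.2231]), 0.64)]
t 5.6 p [0.6001 0.2201 0.2418] yaw 86.6 q [-0.63  0.42  0.33  1.32 -0.13  1.42  1.2 ] w 0.0109 F [ 0.1  0.3 -1.1] T [-0.06  0.02 -0.01]
shift cm [0.1  2.17 7.63] roll 0.03895858874345256
```

View pics/w5.png

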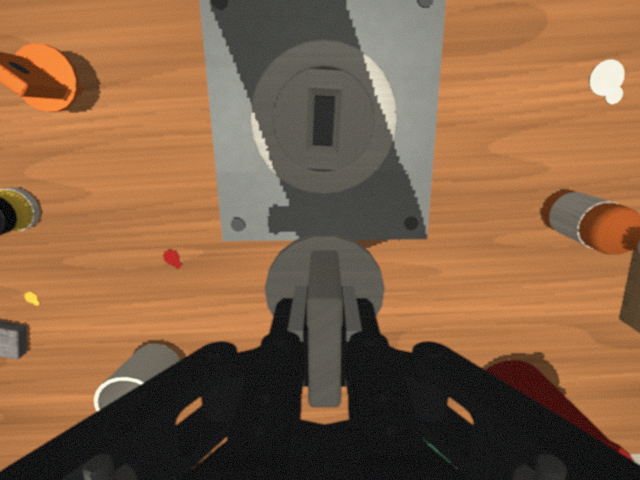

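Run:
```python
from h import *
im=cv2.imread("pics/w5.png")
a=cv2.resize(im[70:170,275:375],(400,400),interpolation=cv2.INTER_CUBIC)
b=cv2.resize(im[220:420,225:425],(400,400),interpolation=cv2.INTER_CUBIC)
a=cv2.convertScaleAbs(a,alpha=1.8)
cv2.imwrite("pics/w5c.png",np.hstack([a,b]))
```

```text
(no output)
```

View pics/w5c.png

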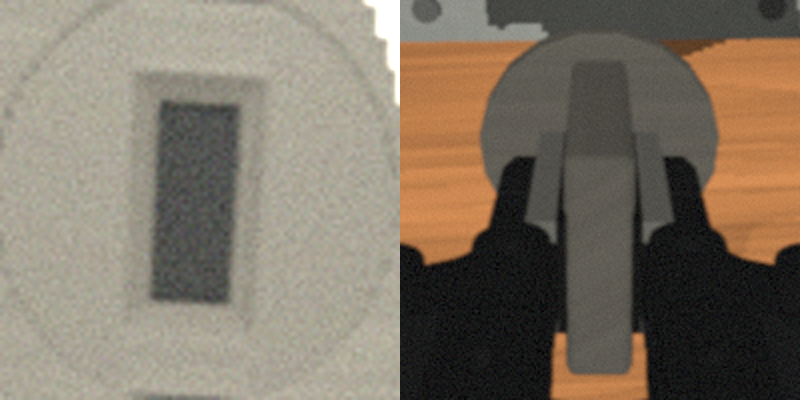

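Run:
```python
from h import *
k=np.load("w5cal.npy",allow_pickle=True).item()
f=lambda x,y,z: unproj("wrist",(275+x/4,70+y/4),z,k)
z=.077
c=[f(160,102,z),f(240,105,z),f(229,303,z),f(150,300,z)]
print("inner ctr",np.mean(c,0)); 
for a,b in((0,3),(1,2)):
    d=c[b]-c[a]; print(np.degrees(np.arctan2(d[1],d[0])),np.linalg.norm(d))
z=.082
c=[f(137,72,z),f(265,78,z),f(250,328,z),f(129,318,z)]
print("mouth ctr",np.mean(c,0))
for a,b in((0,3),(1,2)):
    d=c[b]-c[a]; print(np.degrees(np.arctan2(d[1],d[0])),np.linalg.norm(d))
print("disc",f(195,200,.082))
s,p,M=pose(); print(p)
# collar in hand: crop2 scale2: left 480->? centre x
cx=225+(600-400)/2
for zt in (-.006,-.011,-.014):
    print(zt,M.T@(unproj("wrist",(cx,220+32/2),p[2]+zt,k)-p)*1000)
# bow top faces pts
for y in (62,373):
    x=(573+626)/2 if y==62 else (567+632)/2
    print(M.T@(unproj("wrist",(225+(x-400)/2,220+y/2),p[2]+.037,k)-p)*1000)
print(proj("wrist",p))
```

```text
inner ctr [0.52315485 0.22663011 0.077     ]
-6.64304815679983 0.0376023823482797
-6.019183297176058 0.037620253209108674
mouth ctr [0.52267317 0.22676916 0.082     ]
-5.82560724346512 0.045824380134815476
-6.018153034239703 0.04671705122052885
disc [0.52230102 0.22675916 0.082     ]
[0.60012789 0.22006918 0.24175951]
-0.006 [ 3.24749155  5.97863116 32.24137536]
-0.011 [ 3.26136754 10.97953975 30.64555314]
-0.014 [ 3.26969312 13.98008491 29.68805981]
[  3.07520762 -37.02639856  41.2053468 ]
[  3.33781289 -36.99340595 -16.54848631]
[325.73983972 308.19194984]
```

Request:
{"name": "apply_moves", "arguments": {
  "steps": [
    {"x": -0.1,"y": 0,"z": 4,"roll": 0.4},
    {"x": -0.1,"y": 3,"z": 7.5,"roll": 0.4},
    {"x": -0.1,"y": 7,"z": 7.5,"roll": 0.4},
    {"x": -0.1,"y": 10,"z": 7.5,"roll": 0.4},
    {"x": -0.1,"y": 10,"z": 7.5,"roll": 0.4}
  ]
}}

```text
t: 6.1
tool_pos: [0.5223, 0.2227, 0.1377]
eef_rot: [-1.253, -1.129, 1.141]
wrist_force: [-1.2, 0.2, -1.1]
gripper_width: 0.0109
```

Run:
```python
from h import *
plan([0.5229,0.2235,0.0985],90-6)
for c in ["wrist","scene"]:
    im=optics.snapshot(c)
    if c=="wrist": im=im[:, :]
    else: im=cv2.resize(im[140:300,370:570],(800,640))[:600]
    cv2.imwrite(f"pics/{c}6.png",im[:,:,::-1])
plan([0.5229,0.2235,0.0985],90-6)
```

```text
t 6.1 p [0.5223 0.2227 0.1377] yaw 84.2 q [-0.71  0.34  0.31  1.67 -0.11  1.16  1.1 ] w 0.0109 F [-1.2  0.2 -1.1] T [-0.01  0.02 -0.06]
shift cm [ 0.1   3.92 -0.07] roll 0.04136468793531615
t 6.2 p [0.5254 0.2242 0.1423] yaw 84.2 q [-0.71  0.33  0.31  1.66 -0.11  1.16  1.1 ] w 0.0111 F [ 0.4  0.7 -0.6] T [-0.02 -0.02 -0.05]
shift cm [-0.09  4.38  0.25] roll 0.04031301736482836
```

View pics/wrist6.png

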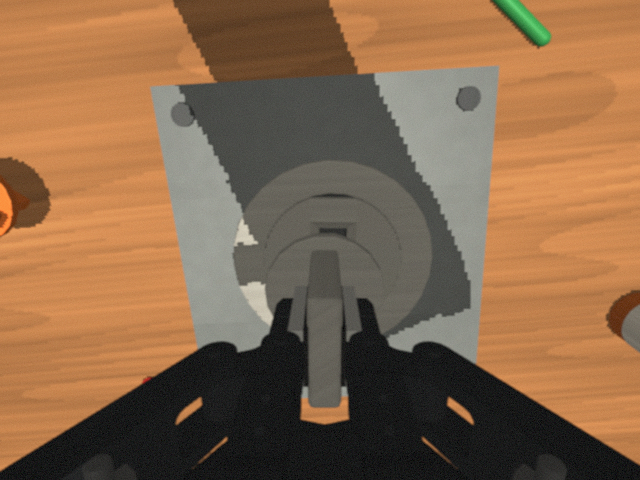

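View pics/scene6.png

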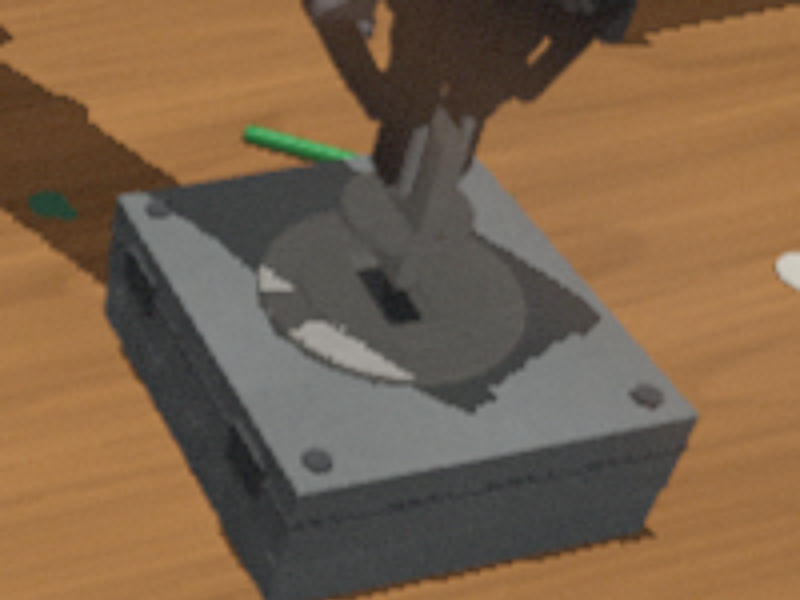

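Run:
```python
from h import *
s,p,M=pose()
k=optics.calibration("wrist"); im=optics.snapshot("wrist")[:,:,::-1]; cv2.imwrite("pics/w7.png",im)
np.save("w7cal.npy",k,allow_pickle=True)
E0=np.load("w5cal.npy",allow_pickle=True).item()["extrinsics"]
print(k["extrinsics"].round(4)); print(E0.round(4)); print(p,M.round(3))
a=cv2.resize(im[150:300,225:425],(800,600),interpolation=cv2.INTER_CUBIC)
cv2.imwrite("pics/w7c.png",cv2.convertScaleAbs(a,alpha=1.7))
```

```text
[[ 0.1008  0.9486  0.3     0.4472]
 [ 0.9949 -0.0957 -0.0315  0.2316]
 [-0.0011  0.3017 -0.9534  0.285 ]
 [ 0.      0.      0.      1.    ]]
[[ 0.0546  0.9524  0.3001  0.5209]
 [ 0.9985 -0.0516 -0.0179  0.2277]
 [-0.0016  0.3006 -0.9538  0.3838]
 [ 0.      0.      0.      1.    ]]
[0.52543126 0.22417321 0.14229922] [[ 0.1    0.    -0.995]
 [ 0.995 -0.     0.1  ]
 [-0.    -1.    -0.   ]]
```

View pics/w7c.png

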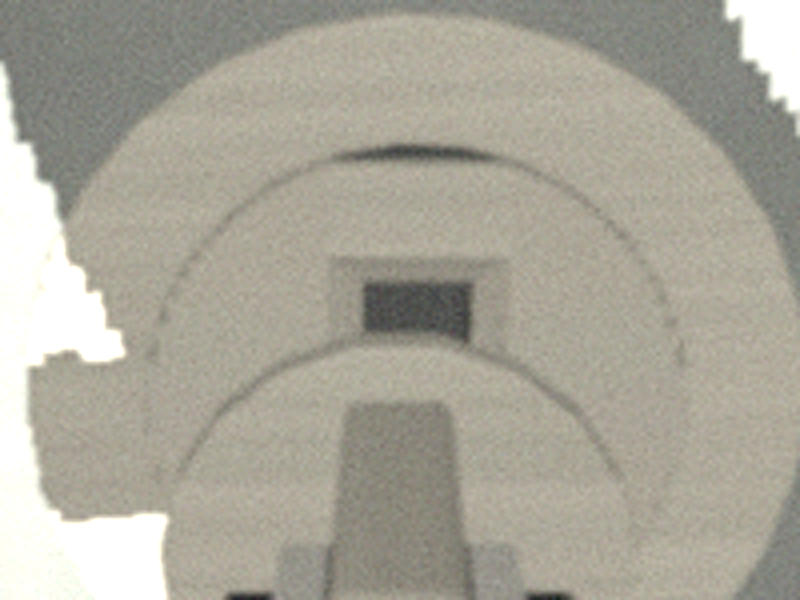

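Run:
```python
from h import *
k=np.load("w7cal.npy",allow_pickle=True).item()
f=lambda x,y,z: unproj("wrist",(225+x/4,150+y/4),z,k)
th=np.arctan2(k["extrinsics"][1,0],k["extrinsics"][0,0]); X=np.array([np.cos(th),np.sin(th),0]); Z=np.array([-np.sin(th),np.cos(th),0])*1
print(np.degrees(th))
far=f(418,258,.082); inn=f(418,284,.077)
c1=far-Z*.024; c2=inn-Z*.019
print("slot",c1,c2)
disc=f(416,148,.082)-Z*.039; print("disc",disc)
for pz in (.139,.142):
    for zt in (-.011,-.0135):
        key=f(400,335,pz+zt)-Z*.028
        d=(c1+c2)/2-key
        print(pz,zt,"key",key,"need x",d@X*1000,"z",d@Z*1000)
r=f(471,284,.077);l=f(365,284,.077); print("slot ang",np.degrees(np.arctan2(*(r-l)[[1,0]]))-90, np.linalg.norm(r-l))
r=f(471,338,.077);print(np.degrees(np.arctan2(*(f(471,284,.077)-r)[[1,0]])),np.degrees(np.arctan2(*(f(365,284,.077)-f(365,335,.077))[[1,0]])))
plan([.5,.2,.1],84)
```

```text
84.21639111791863
slot [0.52344459 0.22665994 0.082     ] [0.52365415 0.22672388 0.077     ]
disc [0.52271179 0.22638797 0.082     ]
0.139 -0.011 key [0.52415305 0.22398446 0.128     ] need x 2.632833216432524 z 0.8734360202835564
0.139 -0.0135 key [0.52493505 0.2239079  0.1255    ] need x 2.6302009730946456 z 1.6591679794962044
0.142 -0.011 key [0.52321465 0.22407634 0.131     ] need x 2.6359919084379992 z -0.06944233077166378
0.142 -0.0135 key [0.52399665 0.22399978 0.1285    ] need x 2.6333596651001208 z 0.7162896284409843
slot ang -5.76555712235195 0.015466472971127208
175.08282514155673 173.8431591599313
t 6.25 p [0.5262 0.2248 0.1433] yaw 84.3 q [-0.71  0.33  0.31  1.66 -0.11  1.16  1.1 ] w 0.0111 F [ 0.7 -0.3 -1. ] T [-0.01 -0.04  0.03]
shift cm [-2.73  4.32  2.37] roll 0.043400943041149276
```

Request:
{"name": "apply_moves", "arguments": {
  "steps": [
    {"x": 0.26,"y": 0,"z": 0.06,"roll": 0},
    {"x": 0.26,"y": 0.8,"z": 0.06,"roll": 0},
    {"x": 0.26,"y": 1.4,"z": 0.06,"roll": 0},
    {"x": 0.26,"y": 2,"z": 0.06,"roll": 0},
    {"x": 0.26,"y": 2.5,"z": 0.06,"roll": 0}
  ]
}}

```text
t: 6.75
tool_pos: [0.5243, 0.228, 0.1154]
eef_rot: [-1.254, -1.136, 1.137]
wrist_force: [0.1, -1.6, -1.4]
gripper_width: 0.0107
```

Run:
```python
from h import *
plan([0.5235,0.2267,0.0985],90-6)
```

```text
t 6.75 p [0.5243 0.228  0.1154] yaw 84.4 q [-0.71  0.36  0.3   1.69 -0.12  1.11  1.1 ] w 0.0107 F [ 0.1 -1.6 -1.4] T [-0.    0.03  0.04]
shift cm [-0.14  1.69  0.06] roll 0.05950012715960421
```

No contact force with the tip already below the mouth, so it is in the slot; continuing down.

Request:
{"name": "apply_moves", "arguments": {
  "steps": [
    {"x": 0,"y": 0.5,"z": 0,"roll": 0},
    {"x": 0,"y": 0.9,"z": 0,"roll": 0},
    {"x": 0,"y": 1.3,"z": 0,"roll": 0},
    {"x": 0,"y": 1.6,"z": 0,"roll": 0}
  ]
}}

```text
t: 7.15
tool_pos: [0.5245, 0.2282, 0.1003]
eef_rot: [-1.254, -1.136, 1.136]
wrist_force: [-11.6, -5.4, 30.0]
gripper_width: 0.011
```

Run:
```python
from h import *
plan([0.5235,0.2267,0.0985],90-6)
im=optics.snapshot("scene"); im=cv2.resize(im[140:290,370:570],(800,600)); cv2.imwrite("pics/s8.png",im[:,:,::-1])
plan([0.5235,0.2267,0.0985],90-6)
```

```text
t 7.15 p [0.5245 0.2282 0.1003] yaw 84.4 q [-0.71  0.38  0.3   1.7  -0.12  1.08  1.11] w 0.011 F [-11.6  -5.4  30. ] T [-1.42  2.27 -0.03]
shift cm [-0.16  0.18  0.09] roll 0.059519438636426024
t 7.2 p [0.5246 0.2281 0.1005] yaw 84.4 q [-0.71  0.38  0.3   1.7  -0.12  1.08  1.11] w 0.0112 F [-0.3  0.6 -1.4] T [-0.    0.02 -0.01]
shift cm [-0.15  0.2   0.09] roll 0.05867333270385444
```

View pics/s8.png

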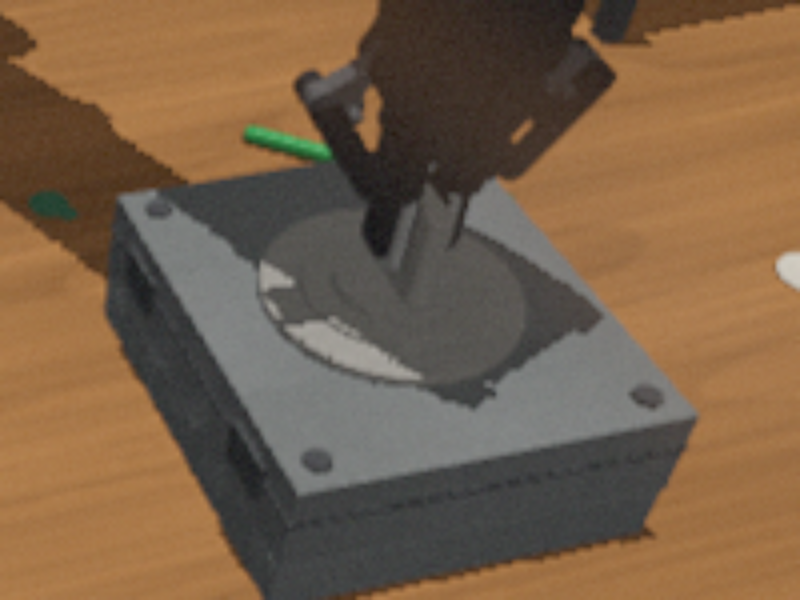

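Request:
{"name": "apply_moves", "arguments": {
  "steps": [
    {"x": 0,"y": 0.2,"z": 0,"roll": 0},
    {"x": 0,"y": 0.2,"z": 0,"roll": 0}
  ]
}}

```text
t: 7.4
tool_pos: [0.5248, 0.2283, 0.1004]
eef_rot: [-1.254, -1.137, 1.135]
wrist_force: [-8.0, -2.6, 17.3]
gripper_width: 0.0111
```

Run:
```python
from h import *
plan([0.5235,0.2267,0.0985],90-6)
```

```text
t 7.4 p [0.5248 0.2283 0.1004] yaw 84.3 q [-0.7   0.38  0.3   1.7  -0.12  1.08  1.11] w 0.0111 F [-8.  -2.6 17.3] T [-0.81  1.57 -0.08]
shift cm [-0.17  0.19  0.11] roll 0.05788252038232381
```

Request:
{"name": "apply_moves", "arguments": {
  "steps": [
    {"x": 0,"y": -0.15,"z": 0,"roll": 0.8},
    {"x": 0,"y": -0.15,"z": 0,"roll": 1.6},
    {"x": 0,"y": -0.15,"z": 0,"roll": 2.4},
    {"x": 0,"y": -0.15,"z": 0,"roll": 3.2},
    {"x": 0,"y": -0.15,"z": 0,"roll": 4}
  ],
  "force": 110
}}

```text
t: 7.9
tool_pos: [0.5244, 0.2275, 0.1005]
eef_rot: [-1.412, -0.817, 0.818]
wrist_force: [-4.2, -3.1, 7.2]
gripper_width: 0.0109
```

Run:
```python
from h import *
plan([0.5235,0.2267,0.0985],90-6)
im=optics.snapshot("wrist"); cv2.imwrite("pics/w9.png",im[:,:,::-1])
plan([0.5235,0.2267,0.0985],90-6)
```

```text
t 7.9 p [0.5244 0.2275 0.1005] yaw 60.2 q [-0.76  0.38  0.38  1.71 -0.16  1.08  0.71] w 0.0109 F [-4.2 -3.1  7.2] T [-0.93  1.    0.27]
shift cm [-0.11  0.2   0.04] roll -3.9743945565410477
t 7.95 p [0.5245 0.2274 0.1005] yaw 59.8 q [-0.77  0.38  0.38  1.71 -0.16  1.08  0.71] w 0.0109 F [-4.1 -4.8  7. ] T [-0.86  0.86  0.07]
shift cm [-0.11  0.2   0.05] roll -4.026830294765657
```

View pics/w9.png

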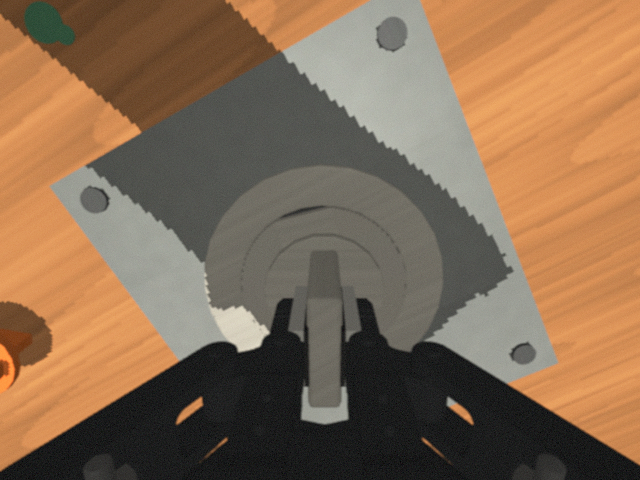

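Request:
{"name": "apply_moves", "arguments": {
  "steps": [
    {"x": 0,"y": 0,"z": 0,"roll": 0.8},
    {"x": 0,"y": 0,"z": 0,"roll": 1.6},
    {"x": 0,"y": 0,"z": 0,"roll": 2.4},
    {"x": 0,"y": 0,"z": 0,"roll": 3.2},
    {"x": 0,"y": 0,"z": 0,"roll": 4}
  ]
}}

```text
t: 8.45
tool_pos: [0.5244, 0.2274, 0.1005]
eef_rot: [-1.514, -0.494, 0.495]
wrist_force: [-4.0, -4.1, 7.2]
gripper_width: 0.0107
```

Run:
```python
from h import *
plan([0.5235,0.2267,0.0985],90-6)
```

```text
t 8.45 p [0.5244 0.2274 0.1005] yaw 36.2 q [-0.83  0.39  0.45  1.71 -0.19  1.09  0.32] w 0.0107 F [-4.  -4.1  7.2] T [-0.94  0.95  0.25]
shift cm [-0.12  0.2  -0.01] roll -7.9745518189780356
```

Request:
{"name": "apply_moves", "arguments": {
  "steps": [
    {"x": 0,"y": 0,"z": 0,"roll": 0.5},
    {"x": 0,"y": 0,"z": 0,"roll": 1},
    {"x": 0,"y": 0,"z": 0,"roll": 1.5},
    {"x": 0,"y": 0,"z": 0,"roll": 1.5}
  ]
}}

```text
t: 8.85
tool_pos: [0.5245, 0.2274, 0.1005]
eef_rot: [-1.539, -0.372, 0.373]
wrist_force: [-4.4, -4.7, 7.0]
gripper_width: 0.0102
```

Run:
```python
from h import *
plan([0.5235,0.2267,0.0985],90-6)
im=optics.snapshot("wrist"); cv2.imwrite("pics/w10.png",im[:,:,::-1])
```

```text
t 8.85 p [0.5245 0.2274 0.1005] yaw 27.2 q [-0.85  0.4   0.48  1.71 -0.2   1.09  0.18] w 0.0102 F [-4.4 -4.7  7. ] T [-0.89  0.99  0.07]
shift cm [-0.12  0.2  -0.02] roll -9.461406235462883
```

View pics/w10.png

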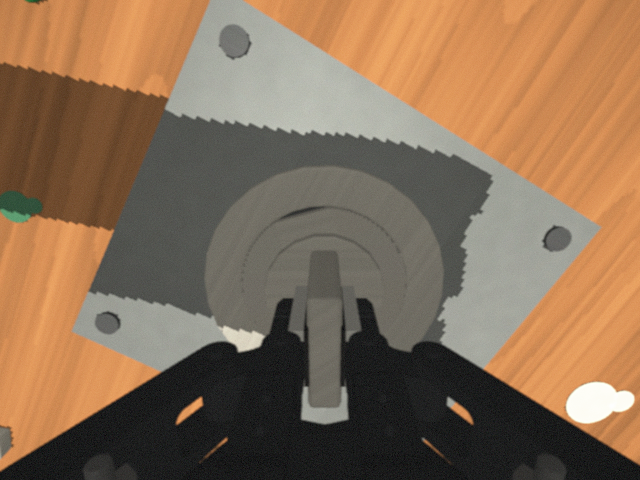

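Request:
{"name": "apply_moves", "arguments": {
  "steps": [
    {"x": 0,"y": 0,"z": 0,"roll": 0.5},
    {"x": 0,"y": 0,"z": 0,"roll": 0.9}
  ]
}}

```text
t: 9.1
tool_pos: [0.5245, 0.2275, 0.1005]
eef_rot: [-1.55, -0.299, 0.299]
wrist_force: [-4.6, -3.9, 7.0]
gripper_width: 0.0108
```

Run:
```python
from h import *
plan([0.5235,0.2267,0.0985],90-6)
```

```text
t 9.1 p [0.5245 0.2275 0.1005] yaw 21.8 q [-0.86  0.4   0.5   1.71 -0.21  1.09  0.09] w 0.0108 F [-4.6 -3.9  7. ] T [-0.87  0.86  0.22]
shift cm [-0.12  0.2  -0.04] roll -10.360078207273318
```

Request:
{"name": "apply_moves", "arguments": {
  "steps": [
    {"x": 0,"y": 0,"z": 0,"roll": 0.4},
    {"x": 0,"y": 0,"z": 0,"roll": 0.8}
  ]
}}

```text
t: 9.3
tool_pos: [0.5244, 0.2276, 0.1005]
eef_rot: [-1.559, -0.234, 0.235]
wrist_force: [-4.4, -4.4, 7.7]
gripper_width: 0.0104
```

Run:
```python
from h import *
plan([0.5235,0.2267,0.0985],90-6)
```

```text
t 9.3 p [0.5244 0.2276 0.1005] yaw 17.1 q [-0.87  0.4   0.52  1.71 -0.22  1.09  0.01] w 0.0104 F [-4.4 -4.4  7.7] T [-1.06  0.97  1.48]
shift cm [-0.11  0.2  -0.06] roll -11.14486836388894
```

Request:
{"name": "apply_moves", "arguments": {
  "steps": [
    {"x": 0,"y": 0,"z": 0,"roll": 0.3},
    {"x": 0,"y": 0,"z": 0,"roll": 0.3}
  ]
}}

```text
t: 9.5
tool_pos: [0.5244, 0.2276, 0.1005]
eef_rot: [-1.562, -0.212, 0.212]
wrist_force: [-4.7, -4.8, 7.2]
gripper_width: 0.0105
```

Run:
```python
from h import *
plan([0.5235,0.2267,0.0985],90-6)
im=optics.snapshot("wrist"); cv2.imwrite("pics/w11.png",im[:,:,::-1])
```

```text
t 9.5 p [0.5244 0.2276 0.1005] yaw 15.5 q [-0.88  0.4   0.52  1.71 -0.22  1.09 -0.02] w 0.0105 F [-4.7 -4.8  7.2] T [-1.05  0.96  1.82]
shift cm [-0.11  0.2  -0.07] roll -11.422761539113734
```

View pics/w11.png

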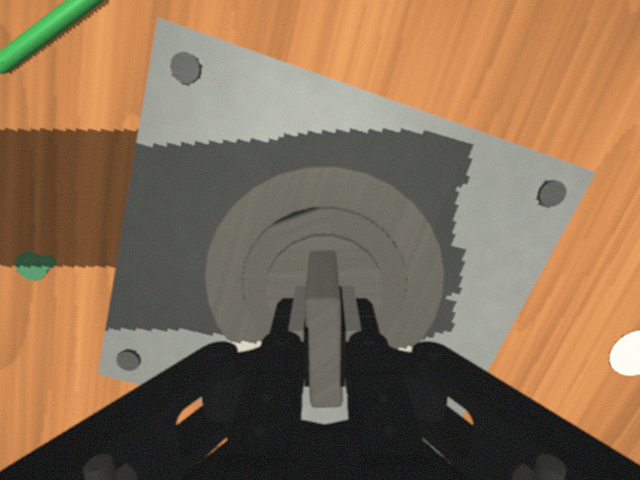

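Request:
{"name": "apply_moves", "arguments": {
  "steps": [
    {"x": 0,"y": 0,"z": 0,"roll": -0.4},
    {"x": 0,"y": 0,"z": 0,"roll": -0.4}
  ]
}}

```text
t: 9.75
tool_pos: [0.5243, 0.2276, 0.1005]
eef_rot: [-1.557, -0.245, 0.246]
wrist_force: [-4.6, -4.2, 7.9]
gripper_width: 0.0106
```

Request:
{"name": "apply_moves", "arguments": {
  "steps": [
    {"x": 0,"y": 0,"z": 0,"roll": 0},
    {"x": 0,"y": 0,"z": 0,"roll": 0},
    {"x": 0,"y": 0,"z": 0,"roll": 0},
    {"x": 0,"y": 0,"z": 0,"roll": 0},
    {"x": 0,"y": 0,"z": 0,"roll": 0}
  ],
  "gripper": 0.3
}}

```text
t: 10.25
tool_pos: [0.5246, 0.2282, 0.0997]
eef_rot: [-1.557, -0.243, 0.243]
wrist_force: [-0.0, 0.9, 0.2]
gripper_width: 0.0556
```

Request:
{"name": "apply_moves", "arguments": {
  "steps": [
    {"x": 0,"y": -1,"z": 0,"roll": 0},
    {"x": 0,"y": -4,"z": 0,"roll": 0},
    {"x": 0,"y": -8,"z": 0,"roll": 0},
    {"x": 0,"y": -12,"z": -3,"roll": 0},
    {"x": 0,"y": -14,"z": -6,"roll": 0}
  ]
}}

```text
t: 10.75
tool_pos: [0.5441, 0.1714, 0.2444]
eef_rot: [-1.555, -0.249, 0.241]
wrist_force: [1.5, -0.2, 0.1]
gripper_width: 0.0553
```

Run:
```python
from h import *
plan([0.5235,0.2267,0.0985],90-6)
for c in ["wrist","scene","top"]:
    im=optics.snapshot(c); cv2.imwrite(f"pics/{c}12.png",im[:,:,::-1])
k=optics.calibration("wrist");np.save("w12cal.npy",k,allow_pickle=True)
for c in ["wrist","scene"]:
  print([(np.round(d["at"],4),round(d["conf"],2)) for d in nets.tip_of(c,"key_flat")])
```

```text
t 10.75 p [0.5441 0.1714 0.2444] yaw 17.9 q [-0.82  0.28  0.58  1.53 -0.15  1.37  0.08] w 0.0553 F [ 1.5 -0.2  0.1] T [-0.07 -0.08 -0.02]
shift cm [-0.34 14.59  5.88] roll -11.019246141548075
[(array([0.5239, 0.227 , 0.0815]), 0.62)]
[(array([ 0.476 , -0.0149,  0.0295]), 0.84), (array([0.5236, 0.2245, 0.0821]), 0.65), (array([ 0.3839, -0.2145,  0.029 ]), 0.59)]
```

View pics/wrist12.png

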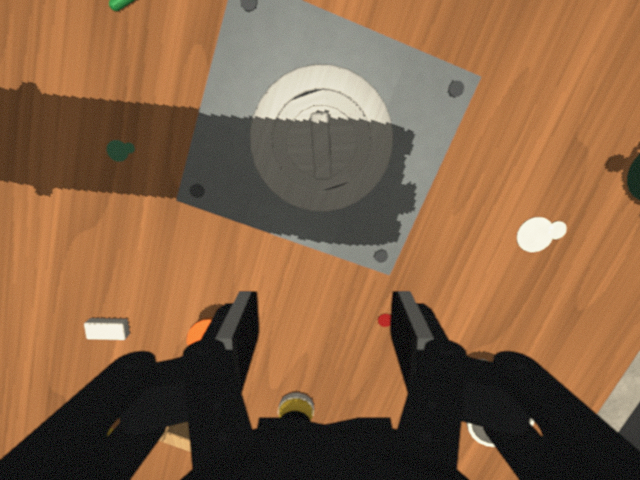

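View pics/scene12.png

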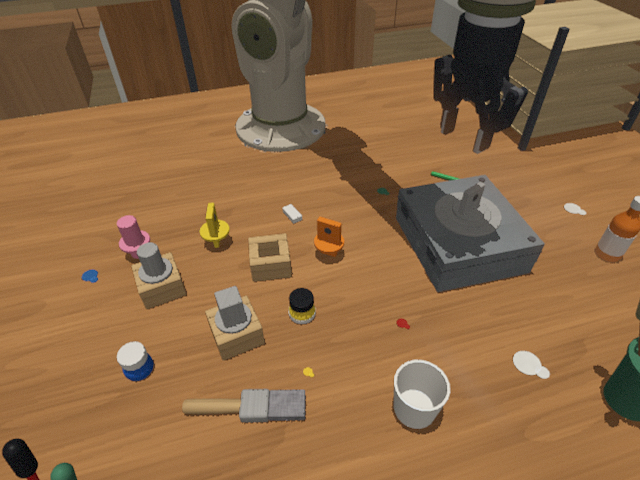

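Run:
```python
from h import *
plan([0.5235,0.2267,0.0985])
print(workorder.finish_job())
```

```text
t 11.0 p [0.5425 0.1715 0.2398] yaw 17.8 q [-0.82  0.28  0.58  1.54 -0.16  1.37  0.08] w 0.0556 F [-0.1  0.8 -0.1] T [0.   0.01 0.05]
shift cm [-0.13 14.13  5.83] roll None
the job is handed in; nothing more can be done
None
```

The grey flat key is fully down in the lock, turned clockwise to the stop and left standing upright. I handed the job in at 11.0 s. I chose the flat key because its 9 mm blade is the only one that goes into the 16 mm slot; the other shanks are 30 mm.

- **Seating:** the key went in without resistance. A further downward push gave 17 N with no movement, so the collar was resting on the lock. Afterwards the network put the key's origin at z = 0.082, which is the lock's top face.
- **Turning:** the torque stayed around 0.25 N m while the lock turned. It jumped to 1.5 and then 1.8 N m at the end, after about 69° of tool turn, play included. I estimate the disc itself turned about 50°, from marks on it. The stop is 51.6° from zero, and the starting angle was never measured on its own.
- **Other things:** the last pictures show the round and square keys standing in their blocks and the orange, yellow and pink look-alikes where they were. The gripper was open, well clear and not touching anything.
- **Disagreements:** the top and wrist cameras gave the slot direction as -3.6° and -6°, and I used the wrist value. I also corrected a 2.6 mm sideways offset before inserting the key.
- **Rejected call:** one early move call was refused for leaving out "roll"; nothing moved as a result.

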